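# Clear the offcuts and draw the dust brush out of the covered tray

## Robot

A 7-joint arm with a two-finger parallel gripper is mounted at the origin on the work surface. World frame = base frame: x ahead of the robot, y to its left, z up, the work surface at z = 0. Lengths are in m, angles in rad, forces in N, time in s.
With the tool pointing down it reaches from about 0.4 to 0.85 m from the base axis. Payload 10.4 kg.
Tool frame: the origin (TCP) lies on the centre line of the jaws, within the pads' length; the fingertips stand 14 mm ahead of it and the grasp point (between the pads) lies 5 mm behind it (tip_reach is the z of the fingertips in the tool frame, in m); z points along the fingers, x is the direction in which the jaws open and shut, and the axes are right-handed (so a half turn about z gives the same grasp; the last joint's range is limited). The gripper opens to 87 mm and grips with 3 to 60 N. Pads are 19 mm wide; open, the fingers measure 117 mm over their backs; the gripper's body (75 mm by 190 mm) begins 51 mm behind the grasp point.
Start: joints at [-1.323, 0.332, -0.065, 1.46, 0.022, 1.35, -0.088], TCP at [0.167, 0.602, 0.237] pointing down, gripper open.
Joint ranges: [-2.6, 2.6], [-0.5, 2.12], [-1.47, 1.34], [0.16, 2.42], [-1.27, 4.41], [0.06, 2.06], [-2.6, 2.6]. Speed limits (rad/s): [2.22, 2.22, 2.79, 2.79, 3.14, 3.14, 3.14].

## Interface

Orientations are given as a unit quaternion [x, y, z, w].
In Python, from bench import * gives the robot as it stands.
- The arm moves only by the tool carry_out, never from a script. Its argument "rows" is a list of rows, each a list of 5 numbers: the closure, from -1 (fully open) to 1 (shut), so that 0 is half open, then the shift along the tool's x, y, z in units of 30 mm (1.0 is 30 mm), then the turn about the tool's z in units of 5 degrees (1.0 is 5 degrees). In form: [[jaw, x, y, z, turn], ...]. A call has 1 to 20 rows; each row shifts and turns the pose as measured when the row begins, along the tool's axes as they then stand; what a row does not reach is not made up. A row lasts 1/12 s, in which the tool goes at most 41.7 mm and 7.16 degrees, less where a joint would pass 70% of its speed; a pose out of reach is approached as far as the arm can. A call is refused whole if a number of a shift passes 1 or a number of a turn 1, either way. A call with a gripper value outside its range is refused whole. The fingers move at their own pace and stop on an object; "force" is the grip in N (left out, the last holds). Time passes only in rows, so rows that do not move let the fingers close. It gives the time, the measured TCP pose, the force and the opening at its end, in the units of the state.
- read_state(): the state, without advancing time (a new reading comes with each control period).
- camera(name): name is "side" or "top"; returns the picture (400x640x3 uint8, blue, green, red); there is no depth.
- camera_info(name): a dict with "fx", "fy", "cx", "cy" (pixels), "extrinsics" (4x4, takes a point from camera to world coordinates). Camera axes: x right, y down, z forward; pixel columns grow to the right and rows downward; lengths in m; the calibration is good to about 2 mm. A picture is of the moment at which its call begins. camera_info takes no time and is no camera call.
- close_job(): hands the job in, once; it reports no verdict.
Trained networks look in the newest picture that a camera, given by its name, has taken for a name from the list of things; names that differ only in an ending like _2 or _b are one class to them, and where a whole thing is asked for, a point or a joint stands for the part that bears it (a point fixed in the world has none). Each returns a list of dicts, best first, with "conf" (0 to 1); they miss things now and then, are a little off and sometimes report something else, mostly with a low value. They report only what shows in the picture. A call takes as long as a camera call. They do not tell look-alikes from the thing itself.
- recognise(query, camera): "box" ([centre column, centre row, width, height] in pixels, round what is visible of it).
- silhouettes(query, camera): "mask" (400x640 bool, what is visible of it) and "box" ([centre column, centre row, width, height] in pixels, round what is visible of it).
- pinpoint(query, camera): "xy" ([column, row] in pixels: a listed point, or the origin of a listed thing).
The state is a dict: "time": time; "joint_positions": joint angles; "joint_vel": joint speeds; "joint_torque": joint torques, N m; "ee_pos": TCP position; "eef_rot": TCP orientation; "ft_force": force on the tool from outside, world axes, zero at the start; "torque": the same for the moment, N m; "width": finger opening in m.
Only numpy, scipy, OpenCV 4.12 (cv2) and the standard library are available. Lean on these libraries where they do the work, as an engineer would, in place of code of your own. Each camera call takes 0.05 s, during which the arm holds its last target. There are 200 camera calls.

## Task

Two wooden offcuts were left on the metal cover of the grey tray: put both in the dark open waste bin and let go of them. Then take the long dust brush out of the tray through the mouth in its top, which is shorter than the brush, so the handle has to be tipped up and the brush drawn out at a slant. Finish while still holding the brush still in the gripper, all of it raised at least 80 mm above the tray's cover and touching nothing else; leave the jar, the squeegee head and the tin where they are.

Things in the scene. Friction and masses are not known exactly. Their poses are not given: they have to be found in the camera images.
- tray: Grey plastic tray fixed to the shelf, 190 (x) x 340 (y) x 75 mm high, walls and floor 5 mm, with a 5 mm aluminium top (underside 70 mm, upper face 75 mm above the shelf). Origin at the centre of its underside; z up; long axis y. Inner space y -165 to +165, x -90 to +90, z 5 to 70 mm. The top is a closed cover from y = -170 to -45 mm.
- mouth (a point): Centre of the open mouth in the tray's top, on the top's upper face (tray y = +50 mm, z = 75 mm), tray's axes. The mouth spans 190 mm along y (tray y -45 to +145 mm) and 176 mm along x. At its +y end is a 25 mm lip, at its -y end the closed cover.
- brush_mid (a point): Middle, half-way up (11 mm), of a loose slim dust brush lying flat on the tray's floor: 290 mm long, 22 mm high, 0.10 to 0.17 kg. Its y axis runs to the handle end, z up. y 0 to +145: straight steel handle 18 mm wide, in the mouth; y -145 to 0: wooden head with black bristles, 30 mm wide, mostly under the cover. Balance point about 20 mm from here towards the handle end.
- brush_grip (a point): Point in the middle of the brush's handle, 70 mm from the brush's middle, half-way up; a good place to grip across the 18 mm width. Same axes as brush_mid.
- handle_end (a point): Centre of the brush's handle end face (y = +145 mm of the brush).
- head_end (a point): Centre of the brush's head end face (y = -145 mm of the brush).
- chip_a_mid (a point): Loose wooden offcut lying on the tray's closed cover, a block 46 (x) x 28 (y) x 30 mm high, about 0.03 kg. Point at its centre, 15 mm above its underside; z up at the start.
- chip_b_mid (a point): Loose paler wooden offcut lying on the tray's closed cover, L-shaped (stepped) block 36 (x) x 30 (y) mm, 34 mm high over its -x half and 22 mm over the rest, about 0.025 kg. Point near its middle, 13 mm above its underside; z up at the start.
- bin: Dark steel open waste bin fixed to the shelf, 150 x 150 mm, 90 mm high, walls and floor 5 mm. Origin at the centre of its underside, z up.
- jar: Closed glass jar, 76 mm diameter, 110 mm high, standing beyond the tray. Origin at its underside. Bystander.
- squeegee: Grey squeegee head lying flat, 200 mm long along its y, 18 mm high, with a short socket of 50 mm towards -x. Origin at its underside. Bystander.
- tin: Low round metal polish tin, 84 mm diameter, 36 mm high. Origin at its underside. Bystander.
Mind the look-alikes: they are no part of the job. Leave any yellow look-alike of the part that bears chip_b_mid alone.

How it is judged:
By the outcome, as a careful person would: the job done as asked, in the order asked, and still so for the second after the job is handed in, while the arm keeps its last pose, push and grip.
It also fails if it takes over 72 s, if anything falls off the work surface, if the arm or the gripper's body presses on something with over 40 N, if the wrist force passes 120 N, or if a joint passes its speed limit or range.

## Working session

There is one attempt and no reset: what is moved stays moved. The work goes in short steps, Python scripts to look and compute and a tool call to move; the robot and the scene stay as the last step left them, time stands still between calls to the robot, and variables do not carry over. Pictures are saved under pics/ and viewed, about 8 in all and at most 12, crops included, and the job is handed in when it is done.

Besides the shell and the picture viewer there is one more tool, called after "Call:" in YAML: its name, and indented under it one key for each argument. carry_out: Moves the arm, as the interface text tells. Its arguments: {"type":"object","properties":{"rows":{"type":"array","items":{"type":"array","items":{"type":"number"}}},"force":{"type":"number"}},"required":["rows"]}

```bash
ls; mkdir -p pics; cat > h.py <<'E'
from bench import *
import numpy as np, cv2
from scipy.spatial.transform import Rotation as R
def ray(cam,uv):
    i=camera_info(cam);T=np.array(i["extrinsics"])
    d=T[:3,:3]@np.array([(uv[0]-i["cx"])/i["fx"],(uv[1]-i["cy"])/i["fy"],1]);return T[:3,3],d/np.linalg.norm(d)
def onz(cam,uv,z):
    o,d=ray(cam,uv);return o+d*(z-o[2])/d[2]
def tri(a,b):
    (o1,d1),(o2,d2)=ray("side",a),ray("top",b)
    s=np.linalg.lstsq(np.stack([d1,-d2],1),o2-o1,rcond=None)[0]
    p,q=o1+s[0]*d1,o2+s[1]*d2;return (p+q)/2,np.linalg.norm(p-q)
def proj(cam,p):
    i=camera_info(cam);T=np.linalg.inv(np.array(i["extrinsics"]));c=T[:3,:3]@np.array(p)+T[:3,3]
    return [i["fx"]*c[0]/c[2]+i["cx"],i["fy"]*c[1]/c[2]+i["cy"]]
E
python3 - <<'E'
from h import *
np.set_printoptions(precision=3,suppress=True)
for c in("side","top"):
    cv2.imwrite(f"pics/{c}0.png",camera(c)); print(c,np.array(camera_info(c)["extrinsics"])[:3].round(3).tolist(),camera_info(c)["fx"])
for q in "tray mouth brush_mid brush_grip handle_end head_end chip_a_mid chip_b_mid bin jar squeegee tin".split():
    r={c:[(np.round(x["xy"],1).tolist(),round(x["conf"],2)) for x in pinpoint(q,c)][:4] for c in("side","top")}
    print(q,r)
    if r["side"] and r["top"]: print("   ",*tri(r["side"][0][0],r["top"][0][0]))
print(read_state())
E
```

```text
pics
side [[-0.989, -0.081, 0.125, 0.461], [-0.148, 0.546, -0.825, 1.052], [-0.002, -0.834, -0.552, 0.769]] 427.1117790527947
top [[-0.013, -0.987, 0.159, 0.466], [-0.999, 0.018, 0.026, 0.013], [-0.029, -0.159, -0.987, 0.923]] 372.0436273267248
tray {'side': [([352.4, 229.8], 0.56), ([294.6, 306.7], 0.18)], 'top': [([308.4, 243.3], 0.85)]}
    [0.513 0.072 0.004] 0.0016604196865933794
mouth {'side': [([359.3, 218.6], 0.79)], 'top': [([289.1, 249.4], 0.77)]}
    [0.495 0.111 0.075] 0.004011623312224834
brush_mid {'side': [([352.4, 225.5], 0.72)], 'top': [([307.3, 245.2], 0.66)]}
    [0.51  0.074 0.021] 0.00429203569924331
brush_grip {'side': [([356.2, 242.9], 0.96)], 'top': [([284.2, 251.3], 0.6)]}
    [0.496 0.132 0.006] 0.0016102987021832651
handle_end {'side': [], 'top': [([288.2, 251.0], 0.71), ([251.6, 261.3], 0.57), ([462.9, 257.4], 0.36)]}
head_end {'side': [([343.4, 195.9], 0.66), ([372.5, 168.7], 0.48)], 'top': [([312.0, 243.1], 0.66)]}
    [0.526 0.058 0.109] 0.03415407021665535
chip_a_mid {'side': [([362.9, 183.5], 0.48)], 'top': [([358.5, 248.2], 0.78)]}
    [ 0.495 -0.045
[... 604 characters left out ...]
1.8], 0.43)]}
    [ 0.726 -0.26   0.018] 0.0008938647017860395
tin {'side': [([357.1, 242.6], 0.73), ([292.3, 307.5], 0.56)], 'top': [([186.9, 204.9], 0.85), ([344.4, 138.3], 0.74)]}
    [0.537 0.315 0.168] 0.10096551292926023
{'time': 1.3, 'joint_positions': array([-1.323,  0.332, -0.065,  1.46 ,  0.022,  1.35 , -0.088]), 'joint_vel': array([-0.001, -0.001,  0.   ,  0.   , -0.   , -0.002, -0.   ]), 'joint_torque': array([ -0.001, -62.305,   0.024, -39.012,  -0.061,   0.032,   0.   ]), 'ee_pos': array([0.167, 0.602, 0.237]), 'eef_rot': array([ 0.796,  0.605,  0.   , -0.   ]), 'ft_force': array([ 0.466, -0.651,  0.041]), 'torque': array([-0.006,  0.042,  0.011]), 'width': 0.08719304842552553}
```

```bash
python3 - <<'E'
import cv2,numpy as np
a=cv2.imread("pics/side0.png");b=cv2.imread("pics/top0.png")
A=cv2.resize(a[130:350,200:480],None,fx=2.8,fy=2.6,interpolation=3);cv2.imwrite("pics/s1.png",A)
B=cv2.resize(b[110:300,150:500],None,fx=2.28,fy=2.28,interpolation=3);cv2.imwrite("pics/t1.png",B)
E
```

```text
(no output)
```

View pics/s1.png

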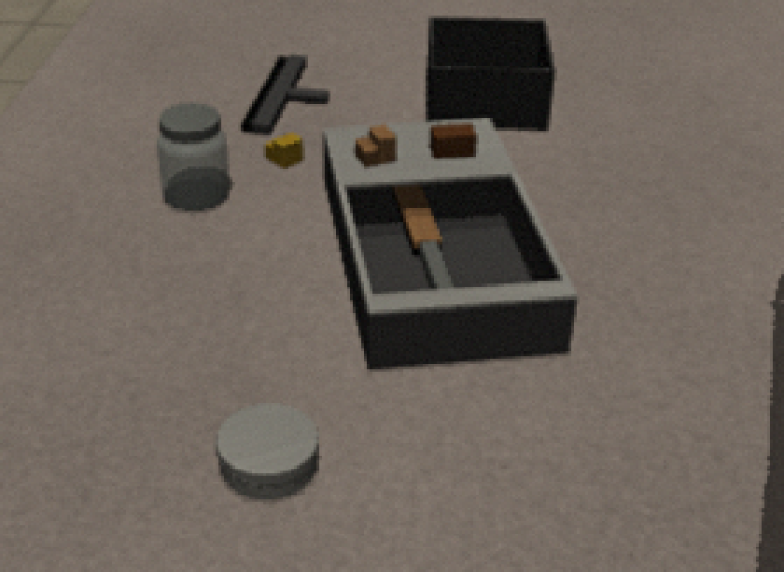

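View pics/t1.png

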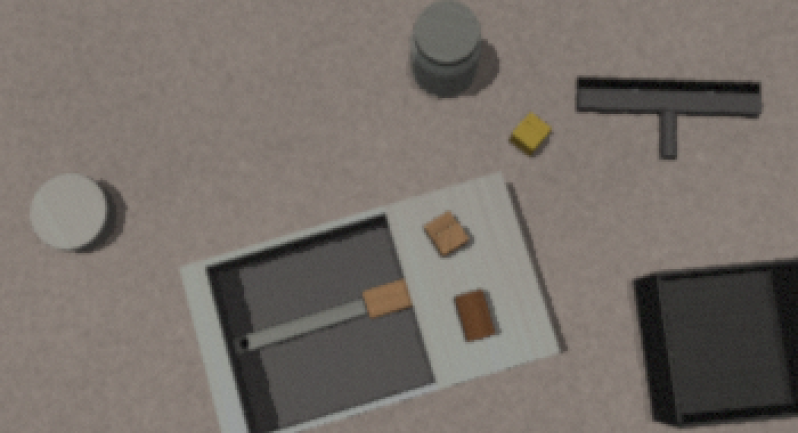

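Side view: chip_a (dark block) is at full-image (362,184), chip_b (pale, stepped) at (334,187), and a yellow look-alike at (301,187). In the top view, chip_a is at (359,248), chip_b at (346,212), the yellow look-alike at (383,168), and the handle end at (257,260). chip_b is the non-yellow one on the cover. Next I'll get the orientations.

```bash
python3 - <<'E'
from h import *
np.set_printoptions(precision=3,suppress=True)
full=lambda x,y:(x/2.28+150,y/2.28+110)
c=[onz("top",full(*p),.075)[:2] for p in((180,268),(503,173),(560,352))]
print("tray corners",c,"yaw",np.degrees(np.arctan2(*(c[0]-c[1])[::-1])),np.linalg.norm(c[0]-c[1]),np.linalg.norm(c[2]-c[1]))
he=onz("top",full(243,343),.016);j=onz("top",full(365,306),.016)
print("handle end",he,"mid",j,np.degrees(np.arctan2(*(he-j)[1::-1])),np.linalg.norm(he-j))
im=camera("top")
for q in("chip_a_mid","chip_b_mid"):
  for m in silhouettes(q,"top")[:3]:
    k=m["mask"].astype(np.uint8);P=np.argwhere(k)[:,::-1].astype(float)
    W=np.array([onz("top",p,.1)[:2] for p in P]);r=cv2.minAreaRect((W*1000).astype(np.float32))
    print(q,m["conf"],np.round(m["box"]),r,"pts",cv2.boxPoints(r))
cr=cv2.resize(im[190:275,320:400],None,fx=7,fy=7,interpolation=3);cv2.imwrite("pics/crop.png",cr)
E
```

```text
tray corners [array([0.549, 0.25 ]), array([ 0.64 , -0.078]), array([ 0.46 , -0.128])] yaw 105.59235343992391 0.34092505686508323 0.18697858952476698
handle end [0.473 0.197 0.016] mid [0.511 0.067 0.016] 105.96976341332679 0.13537537800504562
chip_a_mid 0.78 [357. 248.  19.  24.] ((497.7403564453125, -41.68864440917969), (45.96480941772461, 29.407821655273438), 15.040367126464844) pts [[471.73  -33.452]
 [479.361 -61.853]
 [523.751 -49.925]
 [516.12  -21.525]]
chip_a_mid 0.53 [184. 201.  40.  32.] ((603.0308837890625, 354.1567077636719), (85.63764190673828, 72.97261810302734), 77.65940856933594) pts [[558.236 320.125]
 [629.523 304.529]
 [647.826 388.188]
 [576.539 403.784]]Traceback (most recent call last):
  File "<stdin>", line 12, in <module>
  File "h.py", line 8, in onz
    o,d=ray(cam,uv);return o+d*(z-o[2])/d[2]
        ~~~^^^^^^^^
  File "h.py", line 5, in ray
    i=camera_info(cam);T=np.array(i["extrinsics"])
ValueError: time passes only in moves, steps and waits
```

```bash
sed -i 's/^def ray/import functools\n_ci=functools.lru_cache(camera_info)\ndef ray/; s/=camera_info(cam)/=_ci(cam)/' h.py; python3 - <<'E'
from h import *
np.set_printoptions(precision=3,suppress=True)
im=camera("top")
cr=cv2.resize(im[190:275,320:400],None,fx=7,fy=7,interpolation=3);cv2.imwrite("pics/crop.png",cr)
for m in silhouettes("chip_b_mid","top")[:3]:
    k=m["mask"].astype(np.uint8);P=np.argwhere(k)[:,::-1].astype(float)
    W=np.array([onz("top",p,.1)[:2] for p in P]);r=cv2.minAreaRect((W*1000).astype(np.float32))
    print(m["conf"],np.round(m["box"]),r,"pts",cv2.boxPoints(r))
print(read_state()["time"])
E
```

```text
0.61 [383. 168.  19.  18.] ((676.0034790039062, -102.33976745605469), (28.927305221557617, 39.253211975097656), 44.121891021728516) pts [[ 651.957  -98.32 ]
 [ 679.284 -126.498]
 [ 700.05  -106.36 ]
 [ 672.723  -78.181]]
0.57 [346. 216.  20.  19.] ((576.6915893554688, -16.506591796875), (39.088802337646484, 34.88270950317383), 32.78890609741211) pts [[550.816 -12.428]
 [569.706 -41.753]
 [602.567 -20.585]
 [583.677   8.74 ]]
1.5
```

View pics/crop.png

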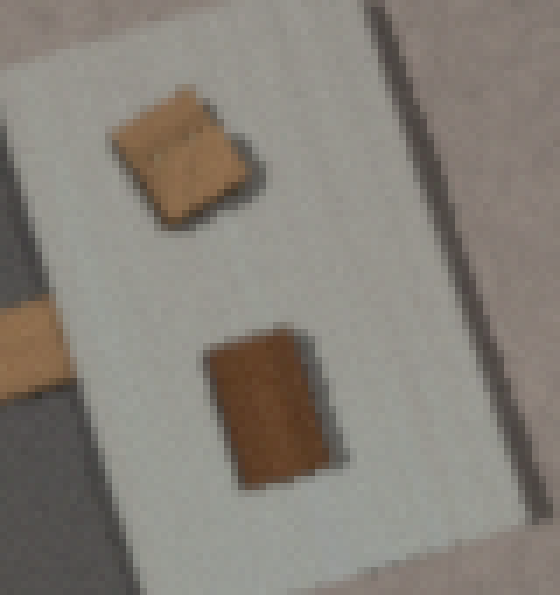

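Close crop: the L-stepped pale chip_b has corners at (112,138), (190,88), (250,168), (165,228), and the brown chip_a sits below it, so neither is the yellow one. I'm moving above chip_b.

Call:
carry_out:
  rows:
    - [-1, -0.8, 0.94, 0, 0]
    - [-1, -0.8, 0.94, 0, 0]
    - [-1, -0.8, 0.94, 0, 0]
    - [-1, -0.8, 0.94, 0, 0]
    - [-1, -0.8, 0.94, 0, 0]
    - [-1, -0.8, 0.94, 0, 0]
    - [-1, -0.8, 0.94, 0, 0]
    - [-1, -0.8, 0.94, 0, 0]
    - [-1, -0.8, 0.94, 0, 0]
    - [-1, -0.8, 0.94, 0, 0]
    - [-1, -0.8, 0.94, 0, 0]
    - [-1, -0.8, 0.94, 0, 0]
    - [-1, -0.8, 0.94, 0, 0]
    - [-1, -0.8, 0.94, 0, 0]
    - [-1, -0.8, 0.94, 0, 0]
    - [-1, -0.8, 0.94, 0, 0]
    - [-1, -0.8, 0.94, 0, 0]
    - [-1, -0.8, 0.94, 0, 0]
    - [-1, -0.8, 0.94, 0, 0]
    - [-1, -0.8, 0.94, 0, 0]
  force: 20

```text
time: 3.17
ee_pos: [0.5969, -0.0311, 0.2359]
eef_rot: [0.791, 0.612, 0.005, -0.002]
ft_force: [0.4, 0.9, 0.1]
width: 0.0869
```

Call:
carry_out:
  rows:
    - [-1, 0, 0, 0, 1]
    - [-1, 0, 0, 0, 1]
    - [-1, 0, 0, 0, 1]
    - [-1, 0, 0, 0, 1]
    - [-1, 0, 0, 0, 1]
    - [-1, 0, 0, 0, 1]
    - [-1, 0, 0, 0, 1]
    - [-1, 0, 0, 0, 1]
    - [-1, 0, 0, 0, 1]
    - [-1, 0, 0, 0, 1]
    - [-1, 0, 0, 0, 1]
    - [-1, 0, 0, 0, 1]
    - [-1, 0, 0, 0, 1]
    - [-1, 0, 0, 0, 1]
    - [-1, 0, 0, 0, 1]
    - [-1, 0, 0, 0, 1]
    - [-1, 0, 0, 0, 1]
    - [-1, 0, 0, 0, 1]
    - [-1, 0, 0, 0, 1]
    - [-1, 0, 0, 0, 1]

```text
time: 4.83
ee_pos: [0.6001, -0.0426, 0.2361]
eef_rot: [0.966, -0.258, 0.003, -0.003]
ft_force: [0.6, 0.7, -0.2]
width: 0.0872
```

Call:
carry_out:
  rows:
    - [-1, 0, 0, 0, 1]
    - [-1, 0, 0, 0, 1]
    - [-1, 0, 0, 0, 1]
    - [-1, 0, 0, 0, 1]
    - [-1, 0, 0, 0, 1]
    - [-1, 0, 0, 0, 1]
    - [-1, 0, 0, 0, 0]

```text
time: 5.42
ee_pos: [0.6003, -0.0415, 0.2365]
eef_rot: [0.859, -0.512, 0.002, -0.004]
ft_force: [-0.7, -0.7, 0.3]
width: 0.0875
```

```bash
cat >> h.py <<'E'
def go(p,yaw=None):
    s=read_state();r=R.from_quat(s["eef_rot"]);x=r.as_matrix()[:,0]
    y=np.degrees(np.arctan2(x[1],x[0]));print("t",s["time"],"pos",s["ee_pos"].round(4),"yaw",y.round(1),"w",s["width"].round(4),"shift units",(r.inv().apply(np.array(p)-s["ee_pos"])/.03).round(2),"turn units",None if yaw is None else -((yaw-y+90)%180-90)/5)
E
python3 - <<'E'
from h import *
c=np.mean([onz("top",(u/7+320-.43,v/7+190-.43),z) for u,v,z in((112,138,.109),(190,88,.109),(250,168,.097),(165,228,.097))],0);print(c)
c=np.array([.5805,-.0165,0]) if False else c
go([c[0],c[1],.097],-56.5)
E
```

```text
[ 0.57690762 -0.0167311   0.103     ]Traceback (most recent call last):
  File "<stdin>", line 4, in <module>
  File "h.py", line 20, in go
    y=np.degrees(np.arctan2(x[1],x[0]));print("t",s["time"],"pos",s["ee_pos"].round(4),"yaw",y.round(1),"w",s["width"].round(4),"shift units",(r.inv().apply(np.array(p)-s["ee_pos"])/.03).round(2),"turn units",None if yaw is None else -((yaw-y+90)%180-90)/5)
                                                                                                            ^^^^^^^^^^^^^^^^
AttributeError: 'float' object has no attribute 'round'
```

```bash
sed -i 's/s\["width"\].round(4)/round(s["width"],4)/' h.py
```

Call:
carry_out:
  rows:
    - [-1, -0.53, 0.12, 0.5, -0.5]
    - [-1, -0.53, 0.12, 0.5, -0.5]
    - [-1, 0, 0, 0.5, 0]
    - [-1, 0, 0, 0.5, 0]
    - [-1, 0, 0, 0.5, 0]
    - [-1, 0, 0, 0.5, 0]
    - [-1, 0, 0, 0.2, 0]
    - [-1, 0, 0, 0, 0]
    - [-1, 0, 0, 0, 0]

```text
time: 6.17
ee_pos: [0.579, -0.0147, 0.1381]
eef_rot: [0.888, -0.46, 0.003, -0.006]
ft_force: [0.8, -0.5, 0.3]
width: 0.0871
```

```bash
python3 -c "
from h import *
go([.579,-.017,.094],-56.5)
i=camera('side');cv2.imwrite('pics/s2.png',cv2.resize(i[120:230,260:420],None,fx=5,fy=5,interpolation=3))"
```

```text
t 6.1667 pos [ 0.579  -0.0147  0.1381] yaw -54.8 w 0.0871 shift units [0.06 0.06 1.47] turn units 0.34522370726134566
```

View pics/s2.png

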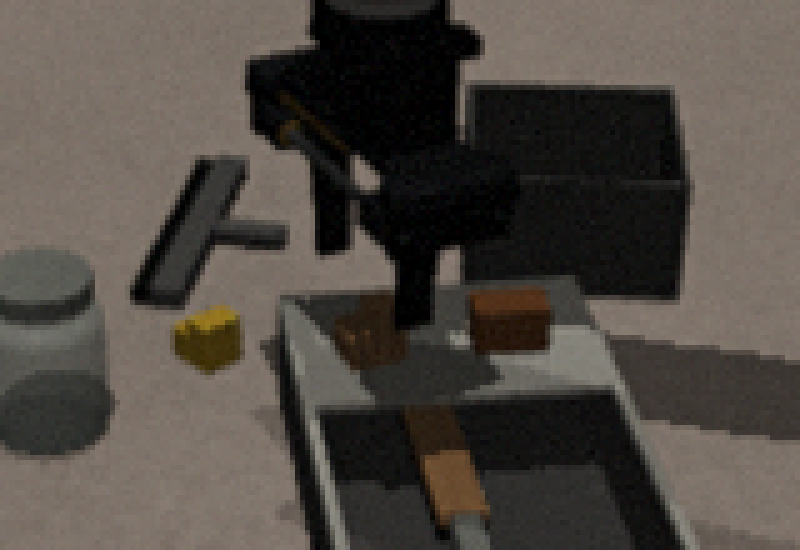

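The far and near fingers straddle chip_b, around crop (370,330), and chip_a is clear of them. I'm descending, gripping and lifting.

Call:
carry_out:
  rows:
    - [-1, 0.06, 0.06, 0.5, 0.3]
    - [-1, 0, 0, 0.5, 0]
    - [-1, 0, 0, 0.42, 0]
    - [-1, 0, 0, 0, 0]
    - [1, 0, 0, 0, 0]
    - [1, 0, 0, 0, 0]
    - [1, 0, 0, 0, 0]
    - [1, 0, 0, 0, 0]
    - [1, 0, 0, 0, 0]
    - [1, 0, 0, 0, 0]
    - [1, 0, 0, 0, 0]
    - [1, 0, 0, 0, 0]

```text
time: 7.22
ee_pos: [0.5843, -0.017, 0.1023]
eef_rot: [0.882, -0.47, 0.008, -0.009]
ft_force: [-0.6, -0.8, 0.9]
width: 0.0415
```

Call:
carry_out:
  rows:
    - [1, 0, 0, 0, 0]
    - [1, 0, 0, 0, 0]
    - [1, 0, 0, 0, 0]
    - [1, 0, 0, 0, 0]

```text
time: 7.55
ee_pos: [0.5843, -0.0169, 0.1024]
eef_rot: [0.882, -0.47, 0.008, -0.009]
ft_force: [0.5, -0.6, 0.0]
width: 0.0301
```

Call:
carry_out:
  rows:
    - [1, 0, 0, 0, 0]
    - [1, 0, 0, 0, 0]
    - [1, 0, 0, -0.3, 0]
    - [1, 0, 0, -0.5, 0]
    - [1, 0, 0, -0.7, 0]
    - [1, 0, 0, -0.7, 0]
    - [1, 0, 0, -0.7, 0]
    - [1, 0, 0, 0, 0]
    - [1, 0, 0, 0, 0]
  force: 25

```text
time: 8.3
ee_pos: [0.5813, -0.0187, 0.1955]
eef_rot: [0.882, -0.471, 0.007, -0.008]
ft_force: [0.4, 0.6, -1.1]
width: 0.0301
```

```bash
python3 -c "
from h import *
go([.473,-.305,.16])"
```

```text
t 8.3 pos [ 0.5813 -0.0187  0.1955] yaw -56.2 w 0.0301 shift units [5.92 8.33 1.03] turn units None
```

Call:
carry_out:
  rows:
    - [1, 0.49, 0.69, 0, 0]
    - [1, 0.49, 0.69, 0, 0]
    - [1, 0.49, 0.69, 0, 0]
    - [1, 0.49, 0.69, 0, 0]
    - [1, 0.49, 0.69, 0, 0]
    - [1, 0.49, 0.69, 0, 0]
    - [1, 0.49, 0.69, 0, 0]
    - [1, 0.49, 0.69, 0, 0]
    - [1, 0.49, 0.69, 0, 0]
    - [1, 0.49, 0.69, 0, 0]
    - [1, 0.49, 0.69, 0, 0]
    - [1, 0, 0, 0, 0]
    - [1, 0, 0, 0, 0]

```text
time: 9.38
ee_pos: [0.4749, -0.2889, 0.1869]
eef_rot: [0.883, -0.469, 0.004, -0.008]
ft_force: [0.4, 0.8, 0.2]
width: 0.0299
```

```bash
python3 -c "
from h import *
go([.473,-.305,.09])
camera('side');m=silhouettes('bin','top') if 0 else None
i=camera('side');cv2.imwrite('pics/s3.png',cv2.resize(i[90:220,280:440],None,fx=4,fy=4,interpolation=3))"
```

```text
t 9.3833 pos [ 0.4749 -0.2889  0.1869] yaw -56.0 w 0.0299 shift units [0.41 0.41 3.22] turn units None
```

View pics/s3.png

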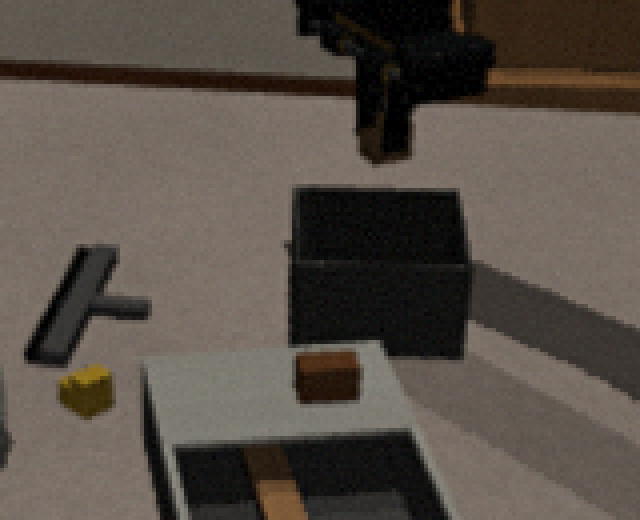

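Chip_b is held between the pads at crop (385,150), with the bin directly below at (380,260) and chip_a undisturbed at (328,378). Next: lower, release, rise.

Call:
carry_out:
  rows:
    - [1, 0.2, 0.2, 0.5, 0]
    - [1, 0.2, 0.2, 0.6, 0]
    - [1, 0, 0, 0.7, 0]
    - [1, 0, 0, 0.7, 0]
    - [1, 0, 0, 0.5, 0]
    - [1, 0, 0, 0.1, 0]
    - [1, 0, 0, 0, 0]
    - [-0.3, 0, 0, 0, 0]
    - [-0.3, 0, 0, 0, 0]
    - [-0.3, 0, 0, 0, 0]
    - [-0.3, 0, 0, 0, 0]
    - [-0.3, 0, 0, 0, 0]
    - [-0.3, 0, 0, -0.7, 0]
    - [-0.3, 0, 0, -0.8, 0]
    - [-0.3, 0, 0, -0.8, 0]
    - [-0.3, 0, 0, -0.8, 0]
    - [-0.5, 0, 0, -0.5, 0]
    - [-0.5, 0, 0, 0, 0]

```text
time: 10.98
ee_pos: [0.4789, -0.2967, 0.2072]
eef_rot: [0.887, -0.462, 0.007, -0.01]
ft_force: [0.0, -0.4, 0.5]
width: 0.0625
```

```bash
python3 -c "
from h import *
go([.497,-.043,.13],-75)
i=camera('top');cv2.imwrite('pics/t3.png',cv2.resize(i[130:330,250:540],None,fx=2.5,fy=2.5,interpolation=3))"
```

```text
t 10.9833 pos [ 0.4789 -0.2967  0.2072] yaw -55.1 w 0.0625 shift units [-6.59 -5.27  2.69] turn units 3.9863220444684515
```

View pics/t3.png

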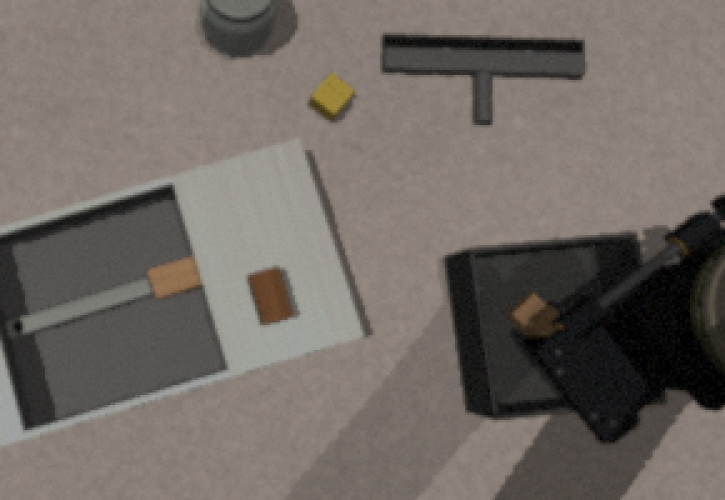

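Chip_b lies in the bin at crop (537,315), and chip_a is at (270,296). On to chip_a.

Call:
carry_out:
  rows:
    - [-1, -0.55, -0.44, 0, 0]
    - [-1, -0.55, -0.44, 0, 0]
    - [-1, -0.55, -0.44, 0, 0]
    - [-1, -0.55, -0.44, 0, 0]
    - [-1, -0.55, -0.44, 0, 0]
    - [-1, -0.55, -0.44, 0, 0]
    - [-1, -0.55, -0.44, 0, 0]
    - [-1, -0.55, -0.44, 0, 0]
    - [-1, -0.55, -0.44, 0, 0]
    - [-1, -0.55, -0.44, 0, 0]
    - [-1, -0.55, -0.44, 0, 0]
    - [-1, -0.55, -0.44, 0, 0]
    - [-1, 0, 0, 0.3, 0.9]
    - [-1, 0, 0, 0.3, 0.9]
    - [-1, 0, 0, 0.3, 0.9]
    - [-1, 0, 0, 0.3, 0.9]
    - [-1, 0, 0, 0.3, 0.2]
    - [-1, 0, 0, 0, 0]
    - [-1, 0, 0, 0, 0]

```text
time: 12.62
ee_pos: [0.4879, -0.028, 0.1477]
eef_rot: [0.795, -0.606, -0.001, -0.007]
ft_force: [-0.2, -1.1, -0.3]
width: 0.087
```

```bash
python3 -c "
from h import *
go([.497,-.043,.094],-75)"
```

```text
t 12.6167 pos [ 0.4879 -0.028   0.1477] yaw -74.6 w 0.087 shift units [ 0.58 -0.14  1.79] turn units 0.07092130234237289
```

Call:
carry_out:
  rows:
    - [-1, 0.35, -0.1, 0, 0]
    - [-1, 0.25, -0.05, 0, 0]
    - [-1, 0, 0, 0.5, 0]
    - [-1, 0, 0, 0.5, 0]
    - [-1, 0, 0, 0.5, 0]
    - [-1, 0, 0, 0.35, 0]
    - [-1, 0, 0, 0, 0]
    - [-1, 0, 0, 0, 0]

```text
time: 13.28
ee_pos: [0.4993, -0.0447, 0.092]
eef_rot: [0.8, -0.6, -0.001, -0.008]
ft_force: [0.2, -0.3, -0.3]
width: 0.0863
```

```bash
python3 -c "
from h import *
go([.497,-.043,.094],-75)"
```

```text
t 13.2833 pos [ 0.4993 -0.0447  0.092 ] yaw -73.8 w 0.0863 shift units [-0.08  0.06 -0.07] turn units 0.2492481719176766
```

Call:
carry_out:
  rows:
    - [1, 0, 0, 0, 0]
    - [1, 0, 0, 0, 0]
    - [1, 0, 0, 0, 0]
    - [1, 0, 0, 0, 0]
    - [1, 0, 0, 0, 0]
    - [1, 0, 0, 0, 0]
    - [1, 0, 0, 0, 0]
    - [1, 0, 0, 0, 0]
    - [1, 0, 0, 0, 0]
    - [1, 0, 0, 0, 0]
    - [1, 0, 0, 0, 0]
    - [1, 0, 0, 0, 0]
    - [1, 0, 0, -0.4, 0]
    - [1, 0, 0, -0.7, 0]
    - [1, 0, 0, -0.8, 0]
    - [1, 0, 0, -0.8, 0]
    - [1, 0, 0, -0.6, 0]
    - [1, 0, 0, 0, 0]
    - [1, 0, 0, 0, 0]

```text
time: 14.87
ee_pos: [0.4988, -0.048, 0.2019]
eef_rot: [0.799, -0.601, 0.001, -0.009]
ft_force: [-0.2, -1.0, -1.3]
width: 0.0277
```

```bash
python3 -c "
from h import *
go([.473,-.305,.09])"
```

```text
t 14.8667 pos [ 0.4988 -0.048   0.2019] yaw -73.8 w 0.0277 shift units [8.03 3.26 3.6 ] turn units None
```

Call:
carry_out:
  rows:
    - [1, 0.67, 0.19, 0, 0]
    - [1, 0.67, 0.19, 0, 0]
    - [1, 0.67, 0.19, 0, 0]
    - [1, 0.67, 0.19, 0, 0]
    - [1, 0.67, 0.19, 0, 0]
    - [1, 0.67, 0.19, 0, 0]
    - [1, 0.67, 0.19, 0, 0]
    - [1, 0.67, 0.19, 0, 0]
    - [1, 0.67, 0.19, 0, 0]
    - [1, 0.67, 0.19, 0, 0]
    - [1, 0.67, 0.19, 0, 0]
    - [1, 0.67, 0.19, 0, 0]
    - [1, 0, 0, 0, 0]
    - [1, 0, 0, 0, 0]

```text
time: 16.03
ee_pos: [0.4952, -0.3082, 0.1892]
eef_rot: [0.8, -0.6, -0.006, -0.005]
ft_force: [0.6, -0.5, -0.4]
width: 0.028
```

```bash
python3 -c "
from h import *
go([.495,-.305,.09])"
```

```text
t 16.0333 pos [ 0.4952 -0.3082  0.1892] yaw -73.7 w 0.028 shift units [-0.05 -0.02  3.31] turn units None
```

Call:
carry_out:
  rows:
    - [1, 0, 0, 0.5, 0]
    - [1, 0, 0, 0.7, 0]
    - [1, 0, 0, 0.7, 0]
    - [1, 0, 0, 0.7, 0]
    - [1, 0, 0, 0.5, 0]
    - [1, 0, 0, 0, 0]
    - [1, 0, 0, 0, 0]
    - [-0.3, 0, 0, 0, 0]
    - [-0.3, 0, 0, 0, 0]
    - [-0.3, 0, 0, 0, 0]
    - [-0.3, 0, 0, 0, 0]
    - [-0.3, 0, 0, 0, 0]
    - [-0.3, 0, 0, -0.7, 0]
    - [-0.3, 0, 0, -0.8, 0]
    - [-0.3, 0, 0, -0.8, 0]
    - [-0.3, 0, 0, -0.8, 0]
    - [-0.3, 0, 0, -0.8, 0]
    - [-0.3, 0, 0, -0.3, 0]
    - [-0.3, 0, 0, 0, 0]

```text
time: 17.62
ee_pos: [0.4961, -0.304, 0.2269]
eef_rot: [0.801, -0.599, -0.005, -0.006]
ft_force: [0.3, -0.4, -0.1]
width: 0.0563
```

```bash
python3 -c "
from h import *
he=np.array([.473,.197,.016]);md=np.array([.5125,.062,.016])
go([.492,.129,.12],16)
i=camera('top')
for q in ('chip_a_mid','brush_grip','brush_mid','handle_end'):
  for m in pinpoint(q,'top')[:3]: print(q,m['xy'],m['conf'],onz('top',m['xy'],.016))
"
```

```text
t 17.6167 pos [ 0.4961 -0.304   0.2269] yaw -73.5 w 0.0563 shift units [-13.82  -3.95   3.79] turn units -17.90793229942191
chip_a_mid [458.8, 235.3] 0.78 [ 0.52686582 -0.29212371  0.016     ]
brush_grip [281.2, 251.3] 0.93 [0.49459074 0.13748731 0.016     ]
brush_mid [306.3, 247.4] 0.59 [0.50312941 0.07638576 0.016     ]
handle_end [250.1, 259.7] 0.82 [0.47543464 0.21309168 0.016     ]
```

Call:
carry_out:
  rows:
    - [-1, -0.78, -0.22, 0, 0]
    - [-1, -0.78, -0.22, 0, 0]
    - [-1, -0.78, -0.22, 0, 0]
    - [-1, -0.78, -0.22, 0, 0]
    - [-1, -0.78, -0.22, 0, 0]
    - [-1, -0.78, -0.22, 0, 0]
    - [-1, -0.78, -0.22, 0, 0]
    - [-1, -0.78, -0.22, 0, 0]
    - [-1, -0.78, -0.22, 0, 0]
    - [-1, -0.78, -0.22, 0, 0]
    - [-1, -0.78, -0.22, 0, 0]
    - [-1, -0.78, -0.22, 0, 0]
    - [-1, -0.78, -0.22, 0, 0]
    - [-1, -0.78, -0.22, 0, 0]
    - [-1, -0.78, -0.22, 0, 0]
    - [-1, -0.78, -0.22, 0, 0]
    - [-1, -0.78, -0.22, 0, 0]
    - [-1, 0, 0, 0, 0]

```text
time: 19.37
ee_pos: [0.4785, 0.1306, 0.2111]
eef_rot: [0.8, -0.599, -0.017, 0.006]
ft_force: [0.2, 0.6, 0.6]
width: 0.0873
```

Call:
carry_out:
  rows:
    - [-1, 0, 0, 0, -1]
    - [-1, 0, 0, 0, -1]
    - [-1, 0, 0, 0, -1]
    - [-1, 0, 0, 0, -1]
    - [-1, 0, 0, 0, -1]
    - [-1, 0, 0, 0, -1]
    - [-1, 0, 0, 0, -1]
    - [-1, 0, 0, 0, -1]
    - [-1, 0, 0, 0, -1]
    - [-1, 0, 0, 0, -1]
    - [-1, 0, 0, 0, -1]
    - [-1, 0, 0, 0, -1]
    - [-1, 0, 0, 0, -1]
    - [-1, 0, 0, 0, -1]
    - [-1, 0, 0, 0, -1]
    - [-1, 0, 0, 0, -1]
    - [-1, 0, 0, 0, -0.9]
    - [-1, 0, 0, 0, 0]
    - [-1, 0, 0, 0, 0]

```text
time: 20.95
ee_pos: [0.4683, 0.1251, 0.1923]
eef_rot: [0.991, 0.132, -0.031, 0.001]
ft_force: [-0.7, -0.2, -0.4]
width: 0.087
```

```bash
python3 -c "
from h import *
go([.492,.134,.1],16)
"
```

```text
t 20.95 pos [0.4683 0.1251 0.1923] yaw 15.2 w 0.087 shift units [ 1.03 -0.06  3.02] turn units -0.1693675257843978
```

Call:
carry_out:
  rows:
    - [-1, 0.4, 0, 0, 0]
    - [-1, 0.4, 0, 0, 0]
    - [-1, 0.3, 0, 0, 0]
    - [-1, 0, 0, 0.5, 0]
    - [-1, 0, 0, 0.5, 0]
    - [-1, 0, 0, 0.5, 0]
    - [-1, 0, 0, 0.5, 0]
    - [-1, 0, 0, 0, 0]
    - [-1, 0, 0, 0, 0]

```text
time: 21.7
ee_pos: [0.4965, 0.1318, 0.125]
eef_rot: [0.992, 0.119, -0.033, 0.003]
ft_force: [0.8, 0.5, -0.6]
width: 0.0872
```

```bash
python3 -c "
from h import *
go([.492,.134,.03],16)
s=read_state();print(R.from_quat(s['eef_rot']).as_matrix().round(3))
i=camera('top');cv2.imwrite('pics/t4.png',cv2.resize(i[180:310,210:410],None,fx=4,fy=4,interpolation=3))
i=camera('side');cv2.imwrite('pics/s4.png',cv2.resize(i[150:290,280:480],None,fx=4,fy=4,interpolation=3))
"
```

```text
t 21.7 pos [0.4965 0.1318 0.125 ] yaw 13.6 w 0.0872 shift units [ 0.08 -0.1   3.17] turn units -0.47353474531363987
[[ 0.97   0.236 -0.064]
 [ 0.235 -0.972 -0.013]
 [-0.065 -0.002 -0.998]]
```

View pics/s4.png

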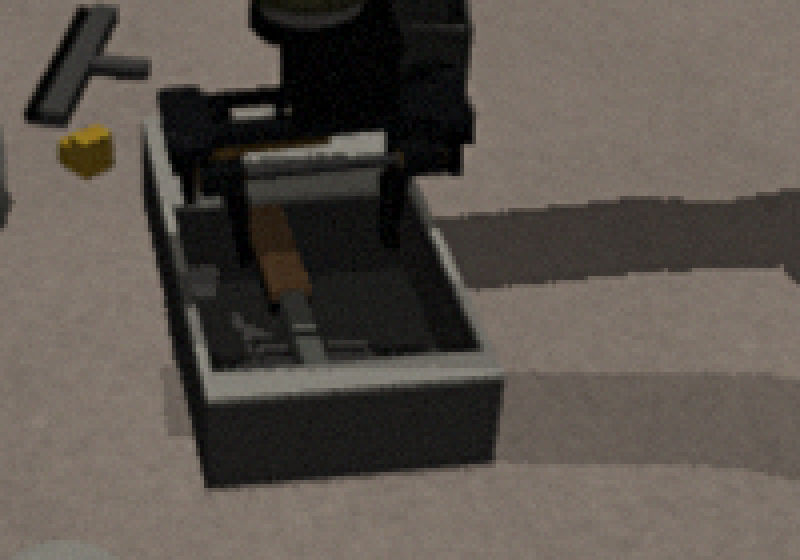

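The open fingers at crop (240,240) and (392,220) straddle the handle at (300,320), and the tool leans about 3.7°. I'm descending in stages.

Call:
carry_out:
  rows:
    - [-1, 0.08, -0.05, 0.4, -0.4]
    - [-1, 0, 0, 0.5, 0]
    - [-1, 0, 0, 0.5, 0]
    - [-1, 0, 0, 0.5, 0]
    - [-1, 0, 0, 0.4, 0]
    - [-1, 0, 0, 0, 0]
    - [-1, 0, 0, 0, 0]

```text
time: 22.38
ee_pos: [0.4991, 0.1354, 0.0606]
eef_rot: [0.99, 0.136, -0.027, -0.0]
ft_force: [0.2, -1.6, -0.0]
width: 0.0872
```

```bash
python3 -c "
from h import *
go([.492,.134,.03],16)
s=read_state();print(R.from_quat(s['eef_rot']).as_matrix().round(3)[2],s['ft_force'])
"
```

```text
t 22.3833 pos [0.4991 0.1354 0.0606] yaw 15.6 w 0.0872 shift units [-0.19 -0.01  1.03] turn units -0.07617545671148776
[-0.054 -0.008 -0.999] [ 0.20115241 -1.63398232 -0.00250315]
```

Call:
carry_out:
  rows:
    - [-1, -0.19, 0, 0.3, 0]
    - [-1, 0, 0, 0.3, 0]
    - [-1, 0, 0, 0.25, 0]
    - [-1, 0, 0, 0.15, 0]
    - [-1, 0, 0, 0, 0]
    - [-1, 0, 0, 0, 0]

```text
time: 22.88
ee_pos: [0.4927, 0.1342, 0.0303]
eef_rot: [0.99, 0.136, -0.026, -0.001]
ft_force: [0.2, 0.3, 0.4]
width: 0.0867
```

```bash
python3 -c "
from h import *
go([.492,.134,.03],16)
s=read_state();print(R.from_quat(s['eef_rot']).as_matrix().round(3)[2],s['ft_force'])
"
```

```text
t 22.8833 pos [0.4927 0.1342 0.0303] yaw 15.6 w 0.0867 shift units [-0.02  0.    0.01] turn units -0.07952016203416293
[-0.05  -0.009 -0.999] [0.1612317  0.31210402 0.42661136]
```

Call:
carry_out:
  rows:
    - [-1, 0, 0, 0.1, 0]
    - [1, 0, 0, 0, 0]
    - [1, 0, 0, 0, 0]
    - [1, 0, 0, 0, 0]
    - [1, 0, 0, 0, 0]
    - [1, 0, 0, 0, 0]
    - [1, 0, 0, 0, 0]
    - [1, 0, 0, 0, 0]
    - [1, 0, 0, 0, 0]
    - [1, 0, 0, 0, 0]
    - [1, 0, 0, 0, 0]
    - [1, 0, 0, 0, 0]
    - [1, 0, 0, 0, 0]
    - [1, 0, 0, 0, 0]
    - [1, 0, 0, 0, 0]
    - [1, 0, 0, 0, 0]
    - [1, 0, 0, 0, 0]
    - [1, 0, 0, 0, 0]
  force: 8

```text
time: 24.38
ee_pos: [0.4936, 0.1345, 0.0281]
eef_rot: [0.99, 0.136, -0.025, -0.001]
ft_force: [-0.3, 0.4, 0.7]
width: 0.0182
```

Call:
carry_out:
  rows:
    - [1, 0, 0, -0.2, 0]
    - [1, 0, 0, -0.25, 0]
    - [1, 0, 0, -0.25, 0]
    - [1, 0, 0, -0.2, 0]
    - [1, 0, 0, 0, 0]
    - [1, 0, 0, 0, 0]

```text
time: 24.88
ee_pos: [0.4949, 0.1345, 0.0583]
eef_rot: [0.99, 0.135, -0.025, -0.001]
ft_force: [0.8, 0.7, -1.9]
width: 0.018
```

```bash
python3 -c "
from h import *
go([.492,.134,.03],16);print(read_state()['ft_force'],read_state()['torque'])
i=camera('side');a=cv2.resize(i[160:270,300:450],None,fx=5,fy=5,interpolation=3);cv2.imwrite('pics/s5.png',cv2.convertScaleAbs(a,alpha=1.8))
"
```

```text
t 24.8833 pos [0.4949 0.1345 0.0583] yaw 15.6 w 0.018 shift units [-0.05  0.    0.95] turn units -0.08184136769052941
[ 0.75060019  0.68718584 -1.94347197] [ 0.00914024  0.00336263 -0.02075211]
```

View pics/s5.png

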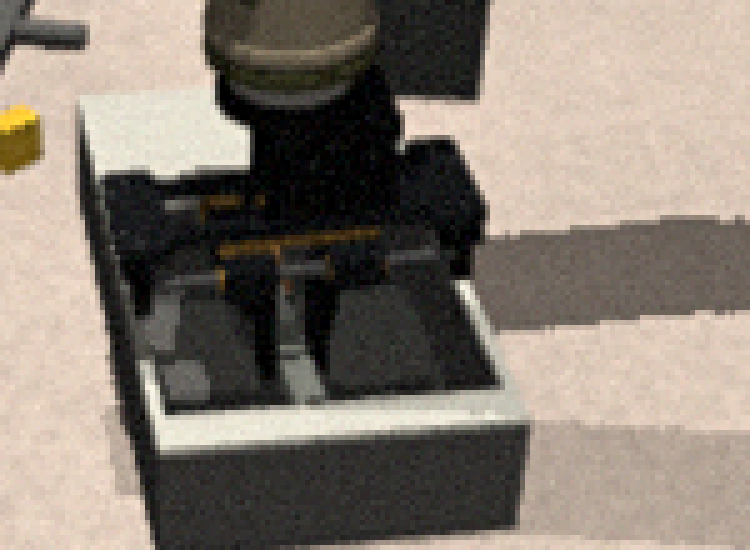

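```bash
python3 -c "
from h import *
f=lambda p:((np.array(proj('side',p))-[300,160])*5).round()
d=np.array([-.27,.963,0])
g=np.array([.4935,.1345,.046])
for th in (0,4,8,12):
  t=np.radians(th);a=d*np.cos(t)+[0,0,np.sin(t)];n=-d*np.sin(t)+[0,0,np.cos(t)]
  print(th,'end top',f(g+.075*a+.011*n),'end bottom',f(g+.075*a-.011*n),'top at +40',f(g+.04*a+.011*n))
o=np.array([.5045,.061,.075]);print('lip inner',f(o+d*.145),'corner',f(np.array([.549,.25,.075])))
"
```

```text
0 end top [320. 435.] end bottom [317. 468.] top at +40 [306. 392.]
4 end top [320. 426.] end bottom [318. 461.] top at +40 [305. 387.]
8 end top [320. 417.] end bottom [319. 453.] top at +40 [305. 382.]
12 end top [320. 407.] end bottom [319. 445.] top at +40 [305. 376.]
lip inner [338. 402.] corner [163. 449.]
```

The handle end is just under the lip, hidden at crop (320,405), so I'm backing 12 mm towards the cover before lifting further.

Call:
carry_out:
  rows:
    - [1, 0, 0.25, 0, 0]
    - [1, 0, 0.2, 0, 0]
    - [1, 0, 0, 0, 0]
    - [1, 0, 0, -0.2, 0]
    - [1, 0, 0, -0.25, 0]
    - [1, 0, 0, -0.25, 0]
    - [1, 0, 0, -0.2, 0]
    - [1, 0, 0, 0, 0]
    - [1, 0, 0, 0, 0]

```text
time: 25.68
ee_pos: [0.5002, 0.1195, 0.0877]
eef_rot: [0.991, 0.135, -0.025, -0.001]
ft_force: [-0.4, 0.6, -2.5]
width: 0.0177
```

```bash
python3 -c "
from h import *
go([.492,.134,.03],16);print(read_state()['ft_force'],read_state()['torque'])
i=camera('side');a=cv2.resize(i[160:270,300:450],None,fx=5,fy=5,interpolation=3);cv2.imwrite('pics/s6.png',cv2.convertScaleAbs(a,alpha=1.8))
f=lambda p:((np.array(proj('side',p))-[300,160])*5).round()
d=np.array([-.27,.963,0]);s=read_state();g=s['ee_pos']-[.0015,0,.0125]
for th in (0,5,10,15,20):
  t=np.radians(th);a=d*np.cos(t)+[0,0,np.sin(t)];n=-d*np.sin(t)+[0,0,np.cos(t)]
  print(th,'end top',f(g+.075*a+.011*n),'end bottom',f(g+.075*a-.011*n))
"
```

```text
t 25.6833 pos [0.5002 0.1195 0.0877] yaw 15.5 w 0.0177 shift units [-0.04 -0.52  1.93] turn units -0.09480231006162683
[-0.37363338  0.60908344 -2.46489065] [-0.06403181 -0.00281388  0.01122621]
0 end top [314. 371.] end bottom [312. 405.]
5 end top [314. 360.] end bottom [313. 396.]
10 end top [314. 348.] end bottom [314. 386.]
15 end top [314. 335.] end bottom [314. 375.]
20 end top [314. 322.] end bottom [314. 364.]
```

View pics/s6.png

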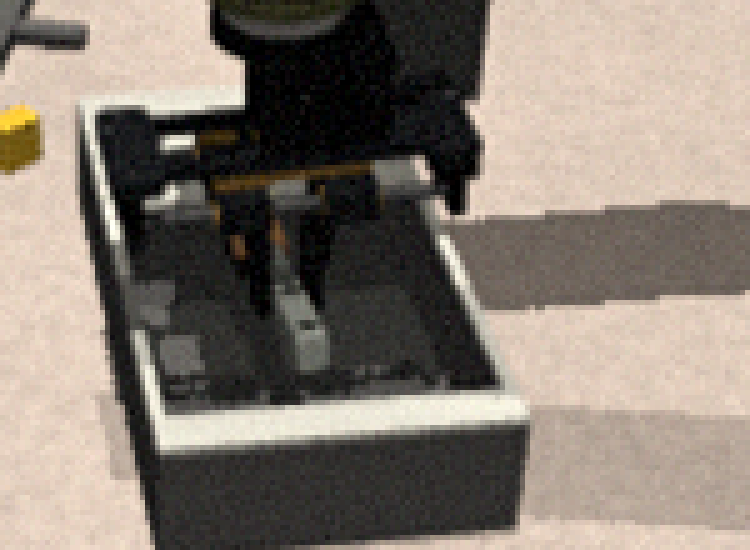

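The handle end face sits at crop (305–325, 335–370), which matches about 16° tilt: the brush is pivoting with its head on the floor and its end clear above the lip. I'm drawing it toward +y and tilting further, then firming the grip.

Call:
carry_out:
  rows:
    - [1, 0, -0.2, -0.08, 0]
    - [1, 0, -0.2, -0.1, 0]
    - [1, 0, -0.2, -0.1, 0]
    - [1, 0, -0.2, -0.1, 0]
    - [1, 0, -0.2, -0.1, 0]
    - [1, 0, 0, 0, 0]
    - [1, 0, 0, 0, 0]

```text
time: 26.32
ee_pos: [0.4913, 0.1532, 0.1034]
eef_rot: [0.99, 0.136, -0.025, -0.001]
ft_force: [-0.5, -0.8, -1.2]
width: 0.018
```

Call:
carry_out:
  rows:
    - [1, 0, 0, 0, 0]
    - [1, 0, 0, 0, 0]
    - [1, 0, 0, 0, 0]
    - [1, 0, 0, -0.1, 0]
    - [1, 0, -0.3, 0, 0]
    - [1, 0, -0.3, 0, 0]
    - [1, 0, -0.3, 0, 0]
    - [1, 0, -0.3, 0, 0]
    - [1, 0, -0.3, 0, 0]
    - [1, 0, 0, 0, 0]
  force: 35

```text
time: 27.15
ee_pos: [0.4777, 0.201, 0.1067]
eef_rot: [0.99, 0.136, -0.026, -0.001]
ft_force: [-0.4, 0.9, -1.7]
width: 0.0173
```

```bash
python3 -c "
from h import *
go([.462,.216,.11],16);s=read_state();print(s['ft_force'],s['torque'],(s['ee_pos'][:2]-[.5045,.061])@[-.27,.963])
i=camera('side');a=cv2.resize(i[150:290,280:440],None,fx=4.5,fy=4.2,interpolation=3);cv2.imwrite('pics/s7.png',cv2.convertScaleAbs(a,alpha=1.8))
"
```

```text
t 27.15 pos [0.4777 0.201  0.1067] yaw 15.6 w 0.0173 shift units [-0.38 -0.62 -0.09] turn units -0.07791633740993972
[-0.37547933  0.94603843 -1.73298518] [0.07609398 0.01302593 0.00968019] 0.14200821747785466
```

View pics/s7.png

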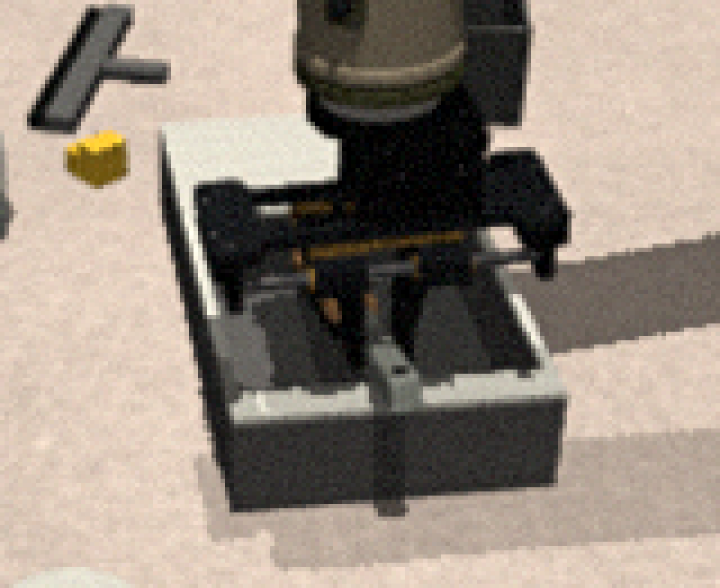

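The handle is over the lip at crop (395,380), and the head end is at about tray y −60. I'll draw another 36 mm, then lift.

Call:
carry_out:
  rows:
    - [1, 0, -0.3, 0, 0]
    - [1, 0, -0.3, 0, 0]
    - [1, 0, -0.3, 0, 0]
    - [1, 0, -0.3, 0, 0]
    - [1, 0, 0, 0, 0]
    - [1, 0, 0, 0, 0]
    - [1, 0, 0, -0.2, 0]
    - [1, 0, 0, -0.4, 0]
    - [1, 0, 0, -0.5, 0]
    - [1, 0, 0, -0.5, 0]
    - [1, 0, 0, 0, 0]

```text
time: 28.12
ee_pos: [0.4709, 0.2378, 0.1603]
eef_rot: [0.991, 0.134, -0.025, 0.001]
ft_force: [1.1, 0.2, -1.4]
width: 0.0175
```

Call:
carry_out:
  rows:
    - [1, 0, 0, -0.4, 0]
    - [1, 0, 0, -0.6, 0]
    - [1, 0, 0, -0.6, 0]
    - [1, 0, 0, -0.6, 0]
    - [1, 0, 0, -0.6, 0]
    - [1, 0, 0, -0.6, 0]
    - [1, 0, 0, -0.6, 0]
    - [1, 0, 0, -0.4, 0]
    - [1, 0, 0, -0.3, 0]
    - [1, 0, 0, 0, 0]
    - [1, 0, 0, 0, 0]
    - [1, 0, 0, 0, 0]

```text
time: 29.12
ee_pos: [0.4761, 0.2394, 0.3067]
eef_rot: [0.991, 0.134, -0.026, -0.001]
ft_force: [-0.5, 0.6, -1.9]
width: 0.0174
```

```bash
python3 -c "
from h import *
go([.462,.216,.31],16);s=read_state();print(s['ft_force'],s['torque'])
i=camera('side');cv2.imwrite('pics/s8.png',cv2.convertScaleAbs(cv2.resize(i[20:380,140:540],None,fx=1.6,fy=1.6,interpolation=3),alpha=1.8))
t=camera('top')
for c in ('side','top'):
  for q in ('brush_mid','handle_end','head_end'):
    print(c,q,[(np.round(m['xy']),m['conf']) for m in pinpoint(q,c)[:2]])
  "
```

```text
t 29.1167 pos [0.4761 0.2394 0.3067] yaw 15.4 w 0.0174 shift units [-0.67  0.63 -0.08] turn units -0.12339934216645929
[-0.45908105  0.58509917 -1.86035834] [ 0.02737389 -0.01913408  0.03207445]
side brush_mid [(array([362., 168.]), 0.76)]
side handle_end [(array([377., 185.]), 0.6)]
side head_end [(array([351., 151.]), 0.82)]
top brush_mid [(array([237., 252.]), 0.81)]
top handle_end []
top head_end [(array([318., 231.]), 0.76), (array([288., 251.]), 0.45)]
```

View pics/s8.png

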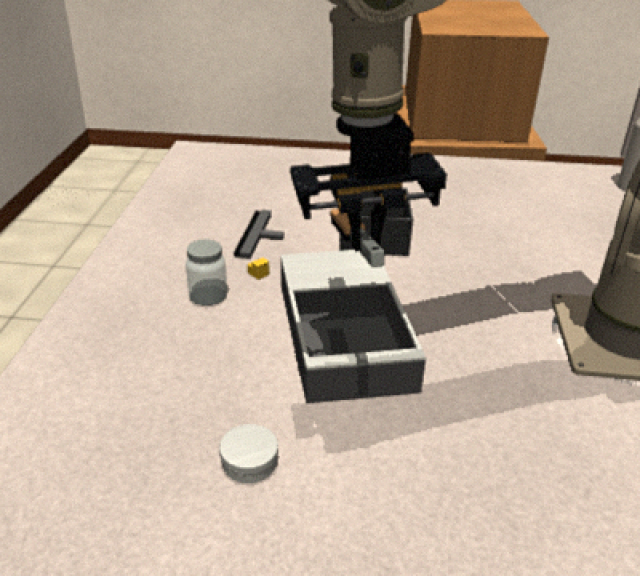

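The brush is out and held above the tray at (370,250), with the tray empty and the bystanders unmoved. I'm adding 40 mm of margin, settling, and measuring the head end height.

Call:
carry_out:
  rows:
    - [1, 0, 0, -0.3, 0]
    - [1, 0, 0, -0.5, 0]
    - [1, 0, 0, -0.4, 0]
    - [1, 0, 0, -0.2, 0]
    - [1, 0, 0, 0, 0]
    - [1, 0, 0, 0, 0]
    - [1, 0, 0, 0, 0]
    - [1, 0, 0, 0, 0]
    - [1, 0, 0, 0, 0]
    - [1, 0, 0, 0, 0]
  force: 40

```text
time: 30.35
ee_pos: [0.4779, 0.2394, 0.351]
eef_rot: [0.991, 0.134, -0.027, 0.0]
ft_force: [0.1, -0.6, -1.6]
width: 0.0176
```

```bash
python3 -c "
from h import *
go([.476,.239,.34]);print(read_state()['ft_force'],abs(read_state()['joint_vel']).max())
camera('side');t=camera('top')
P={c:{q:[m['xy'] for m in pinpoint(q,c)[:1]] for q in ('brush_mid','head_end','handle_end')} for c in ('side','top')}
for q in P['side']:
  if P['side'][q] and P['top'][q]: print(q,tri(P['side'][q][0],P['top'][q][0]))
g=read_state()['ee_pos']-[0,0,.0125]
d=np.array([-.27,.963,0])
for th in(16,20,24):
  a=np.radians(th);h=g-.215*(d*np.cos(a)+[0,0,np.sin(a)]);print(th,'head pred',h,proj('side',h),proj('top',h),P['side']['head_end'],P['top']['head_end'])
for q in('chip_a_mid','chip_b_mid'): print(q,[(m['xy'],m['conf']) for m in pinpoint(q,'top')[:3]])
cv2.imwrite('pics/t9.png',cv2.convertScaleAbs(cv2.resize(t[110:310,150:540],None,fx=2,fy=2,interpolation=3),alpha=1.6))
"
```

```text
t 30.35 pos [0.4779 0.2394 0.351 ] yaw 15.4 w 0.0176 shift units [-0.05 -0.    0.37] turn units None
[ 0.10005744 -0.57251528 -1.58928516] 0.006551706485339714
brush_mid (array([0.49096295, 0.18021835, 0.31967883]), np.float64(0.0005420548613494946))
head_end (array([0.52891178, 0.03944174, 0.27602041]), np.float64(0.007137198028597634))
16 head pred [0.53388874 0.04043111 0.27964507] [np.float64(349.3627670269163), np.float64(138.0756965018561)] [np.float64(316.27221837359116), np.float64(223.1999232268268)] [[352.6, 139.5]] [[316.9, 224.2]]
20 head pred [0.53263665 0.04489688 0.26537277] [np.float64(349.4829016305582), np.float64(143.8055342998662)] [np.float64(314.11499226926475), np.float64(224.7814237641972)] [[352.6, 139.5]] [[316.9, 224.2]]
24 head pred [0.53111881 0.05031052 0.25145872] [np.float64(349.67597352596016), np.float64(149.5438420062671)] [np.float64(311.51568055049836), np.float64(226.43274716934567)] [[352.6, 139.5]] [[316.9, 224.2]]
chip_a_mid [([461.6, 236.9], 0.78), ([183.0, 206.6], 0.58)]
chip_b_mid [([463.6, 256.9], 0.78), ([383.1, 168.0], 0.69)]
```

View pics/t9.png

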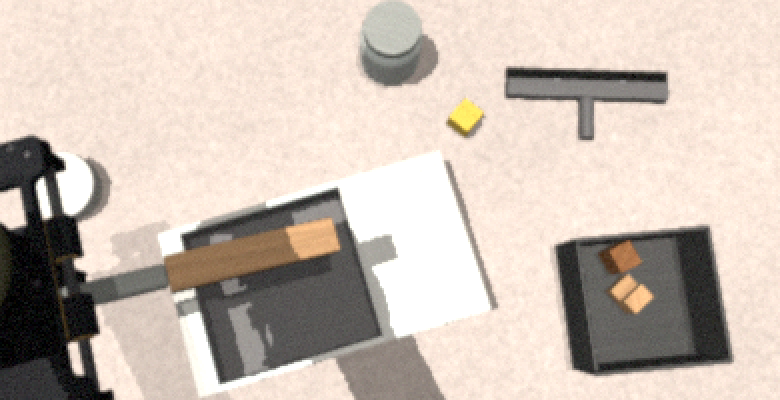

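The brush is held free, with its head end at z≈0.276 (about 0.19 m above the cover). Both offcuts are in the bin, at (622,257) and (632,295), and the others are in place. I'm handing in.

```bash
python3 -c "
from bench import *
print(close_job())"
```

```text
the job is handed in; nothing more can be done
None
```

The job is done and handed in at about 30 s on the robot's clock, well under the 72 s limit. `close_job()` gives no verdict.

- **Offcuts:** I put chip_b and then chip_a in the bin and let go. The last top picture shows both on the bin floor.
- **Brush:** I gripped the handle lightly so it pivoted to about 16–20° with the head resting on the tray floor. I backed it about 12 mm to free the handle end from under the lip, drew it out at a slant, firmed the grip and lifted.
- **Last checks:**
  - The gripper width was 17.6 mm, and the force on the wrist was about 1.6 N, which fits the brush's weight.
  - The arm was nearly still, at 0.007 rad/s or less.
  - The head end was at z ≈ 0.276 m, so its lowest edge is about 0.19 m above the cover. The 80 mm asked for is well met.
  - The brush touched nothing else, and the jar, squeegee head, tin and yellow look-alike showed no movement.
- **Disagreements:**
  - The tool picked up a lean of about 3.5° that the moves could not correct; it did no harm.
  - The two views of the head end disagreed by about 7 mm.
  - The network's first handle-end estimate was about 15 mm off mine, so I used the picture.
  - The handle end was not found in the last top view.

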